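Refit the spool to the ball winder

ROBOT

A 6-joint arm with a two-finger parallel gripper is mounted at the origin on the work surface. World frame = base frame: x ahead of the robot, y to its left, z up, the work surface at z = 0. Lengths are in mm, angles in rad, forces in N, time in s.
With the tool pointing down it reaches from about 300 to 775 mm from the base axis. Payload 14.6 kg.
Tool frame: the origin (TCP) lies at the very end of the fingers, on their centre line; the grasp point (between the pads) lies 19 mm behind it; z points along the fingers, y is the line along which they close (so a half turn about z gives the same grasp; the last joint's range is limited). The gripper opens to 94 mm and grips with 3 to 60 N. Pads are 16 mm wide; open, the fingers measure 119 mm over their backs; the gripper's body (75 mm by 177 mm) begins 78 mm behind the grasp point.
Start: joints at [1.231, 0.3, 1.521, -0, 1.321, -0.067], TCP at [148.184, 529.652, 205.446] pointing down, gripper open.
Joint ranges: [-3.03, 3.03], [-0.79, 2.21], [0.23, 2.52], [-1.04, 4.18], [0, 3.07], [-2.55, 2.55]. Speed limits (rad/s): [2.22, 2.22, 2.57, 3.14, 3.14, 3.14].

INTERFACE

Orientations are given as [roll, pitch, yaw] about the fixed x, y, z axes, in that order (R = Rz(yaw) Ry(pitch) Rx(roll)).
In Python, from cell import manip gives the robot as it stands.
- The arm moves only by the tool servo_tool, never from a script. Its argument "motion" is a list that holds one entry, the list of rows, each a list of 7 numbers: the shift along the world's x, y, z as a fraction of full scale, then the turn, a rotation vector about the world's x, y, z as a fraction of full scale, then the closure, from 0 (fully open) to 1 (shut). In form: [[[x, y, z, rx, ry, rz, gripper], ...]]. A call has 1 to 10 rows; each row is the pose to reach, as a shift and turn from the pose commanded when the call began, turning the shorter way round; what a row does not reach only later rows make up. Full scale, the value 1, is 0.5 m for a shift and pi rad for a turn. A row lasts 1/10 s, in which the tool goes at most 50 mm and 8.59 degrees, less where a joint would pass 70% of its speed; a pose out of reach is approached as far as the arm can. A call with a number of a shift or a turn outside -1 to 1 is refused whole. A call with a gripper value outside its range is refused whole. The fingers move at their own pace and stop on an object; "newtons" is the grip in N (left out, the last holds). Time passes only in rows, so rows that repeat a pose let the fingers close. It gives the time, the measured TCP pose, the force, the opening and the grip force at its end, in the units of the state.
- manip.read_state(): the state, without advancing time (a new reading comes with each control period).
- manip.camera(name): name is "side" or "top" or "wrist"; returns a dict with "frame" (480x640x3 uint8, red, green, blue), "range_z" (480x640 float32, mm along the optical axis (not along the pixel's ray), 0 where there is no reading), "vfov" (degrees; the focal length in pixels is half the picture's height over the tangent of half this angle, whatever the lens; pixels are square), "cx", "cy" (the principal point, pixels), "cam_to_world" (4x4, takes a point from camera to world coordinates). Camera axes: x right, y down, z forward; pixel columns grow to the right and rows downward; lengths in mm; the calibration is good to about 2 mm. A picture is of the moment at which its call begins.
- manip.sign_off(): hands the job in; it is judged then, once.
The state is a dict: "clock": time; "joints": joint angles; "qd": joint speeds; "effort": joint torques, N m; "eef_pos": TCP position; "eef_rot": TCP orientation; "wrist_force": force on the tool from outside, world axes, zero at the start; "moment": the same for the moment, N m; "finger_gap": finger opening in mm; "finger_force": force on a finger pad.
Only numpy, scipy, OpenCV 4.12 (cv2) and the standard library are available. Lean on these libraries where they do the work, as an engineer would, in place of code of your own. Each camera call takes 0.05 s, during which the arm holds its last target. There are 200 camera calls.

TASK

Put the white plastic spool back on the ball winder: slide it onto the leaning spindle, feel for the drive teeth by twisting it until they mesh, and push it fully home against the shoulder. Then let go and give the winder's crank about half a turn to see that it carries the spool round, and do not knock over or shove aside the cardboard cone, the white pump bottle or the jar of brushes.

Things in the scene. Friction and masses are not known exactly. Their poses are not given: they have to be found in the camera images.
- spool_mid (a point): Centre of the loose white plastic spool: hollow cone 120 mm tall, standing upright on the table left or right of the winder. z axis: foot (60 mm below) to top (60 mm above). Flange at the foot 64 mm across, body tapering from 55 to 41 mm; the top 34 mm (26 to 60 mm above this point) is a closed round neck, 40 mm across, the place to grip. About 0.12 kg
- spool_foot (a point): Centre of the spool's foot face, 60 mm below spool_mid. The foot is open: a socket 43 mm across and 30 mm deep with six inward teeth, 60 degrees apart (5.5 mm wide, 16 mm tall from the foot face, tips on a 29 mm circle). Above it, 34 to 60 mm from the foot face, a plain guide bore 15.6 mm across; one tooth points along this point's x axis
- spindle_home (a point): Point on the winder's spindle axis where the spool's centre lies when fully home: 60 mm up the axis from the shoulder (54 mm disc) on which the foot then rests. Its z axis is the spindle axis, pointing up and out, always leaning 35 degrees from vertical; the rotor below can whirl about the vertical, so the direction of lean varies, at the start roughly to the left, away from the crank
- spindle_tip (a point): Tip of the spindle's plain 13 mm steel pin, 83 mm up the axis from the shoulder, its last 12 mm tapered. The pin enters the spool's guide bore when the spool is 49 mm from home. Same axes as spindle_home. Nearby, at the middle of the base's far side, a thin steel yarn guide leans away from the robot, up to 0.23 m high and 0.12 m beyond the winder's centre line
- spindle_collar (a point): On the axis, at the top of the six-toothed steel drive collar, 16 mm above the shoulder; 40 mm over its 7.5 mm wide, flat-ended teeth. A spool whose teeth lie on these stops 16 mm short of home; they mesh every 60 degrees, within 4 degrees either way. The collar turns stiffly with the spindle (0.25 N m); its angle is not reported: feel for it, twisting the spool under a push of 3 to 10 N
- crank_knob (a point): Centre of the crank's upright wooden knob, 28 mm across, 50 mm tall (25 mm up and down from here), free to spin on its pin at the end of a flat steel arm. It runs on a level circle of 75 mm radius, either way, without a stop, needs about 7 N and stays where left. Each turn of the crank turns the rotor and its leaning spindle two turns the same way
- crank_axis (a point): Point on the crank's vertical axis at knob-centre height. The winder (wooden base 150 x 410 mm, grey housing, fixed to the table, highest solid part between the two ends 58 mm) has the crank at its right end and the rotor with the spindle at its left, 240 mm apart. When whirled, the seated spool sweeps 95 mm around the rotor's axis up to 0.21 m high, clear of the thin yarn guide
- cone_mid (a point): Half-way up an empty brown cardboard cone, 150 mm tall, 60 mm across the foot, 22 mm at the tip, loose, standing on the other side of the winder from the spool. Bystander
- white_pump_mid (a point): 90 mm up a white pump bottle of poster paint with a black head, 88 mm across, 205 mm tall. Bystander
- brush_jar_mid (a point): 50 mm up a white jar of brushes, 80 mm across, jar 98 mm tall, brushes up to 210 mm. Bystander

How it is judged:
By the outcome, as a careful person would: the job done as asked, in the order asked, and still so for the second after the job is handed in, with the robot touching nothing.
It also fails if it takes over 67 s, if anything falls off the work surface, if the arm or the gripper's body presses on something with over 40 N, if the wrist force passes 120 N, or if a joint passes its speed limit or range.

## Working session

There is one attempt and no reset: what is moved stays moved. The work goes in short steps, Python scripts to look and compute and a tool call to move; the robot and the scene stay as the last step left them, time stands still between calls to the robot, and variables do not carry over. Pictures are saved under pics/ and viewed, at most 10 in all, crops included, and the job is handed in when it is done.

Besides the shell and the picture viewer there is one more tool, called after "Request:" as name(argument=value, ...), one argument or row to a line, values as JSON. servo_tool: Moves the arm, as the interface text tells. Its arguments: {"type":"object","properties":{"motion":{"type":"array"},"newtons":{"type":"number"}},"required":["motion"]}

```bash
mkdir -p pics; ls; cat > h.py <<'E'
import numpy as np, cv2
from cell import manip
def cam(n):
    c=manip.camera(n); f=240/np.tan(np.radians(c["vfov"]/2)); c["f"]=f
    z=c["range_z"]; v,u=np.mgrid[0:480,0:640]
    P=np.stack([(u-c["cx"])/f*z,(v-c["cy"])/f*z,z,np.ones_like(z)],-1)
    c["P"]=(P@np.array(c["cam_to_world"]).T)[...,:3]; c["P"][z==0]=np.nan
    return c
def save(c,n): cv2.imwrite("pics/"+n,c["frame"][...,::-1])
E
python3 - <<'E'
from h import *
for n in("side","top"):
    c=cam(n); save(c,n+"0.png"); np.savez(n+"0.npz",P=c["P"],fr=c["frame"],M=c["cam_to_world"],f=c["f"])
    print(n,c["f"],c["cx"],c["cy"],np.round(c["cam_to_world"],3).tolist())
print(manip.read_state())
E
```

```text
pics
side 468.9566554731225 320.69939278585207 241.77764300984424 [[0.713, -0.425, 0.558, -79.445], [-0.701, -0.434, 0.565, -623.597], [0.002, -0.794, -0.607, 786.156], [0.0, 0.0, 0.0, 1.0]]
top 492.79488089458215 329.0765281172209 233.9234753025606 [[-0.037, -0.976, 0.215, 296.835], [-0.999, 0.037, -0.004, 4.366], [-0.004, -0.215, -0.977, 1173.446], [0.0, 0.0, 0.0, 1.0]]
{'clock': 0.1, 'joints': array([ 1.23143665e+00,  3.00393089e-01,  1.52151001e+00, -1.36169717e-05,
        1.32069330e+00, -6.66018800e-02]), 'qd': array([ 0.0004663 , -0.00045858, -0.00082999,  0.00061426,  0.00117399,
       -0.00098716]), 'effort': array([-2.20247862e-04, -5.32645261e+01, -3.53285587e+01,  7.09613808e-02,
        2.35044491e-02, -3.09613677e-05]), 'eef_pos': array([148.09395102, 529.44758214, 204.95918316]), 'eef_rot': array([-3.14059025e+00, -5.36416992e-05,  2.86883821e+00]), 'wrist_force': array([ 0.59664863, -0.34055991,  0.54011492]), 'moment': array([0.02420316, 0.03316617, 0.01420087]), 'finger_force': 0.0, 'finger_gap': 93.7435182861034}
```

View pics/side0.png

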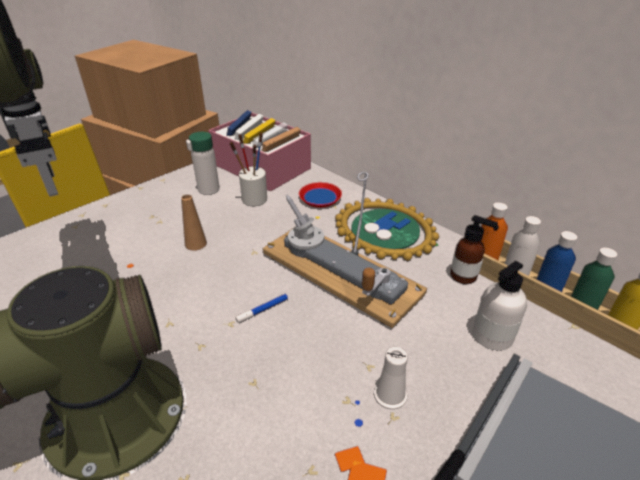

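View pics/top0.png

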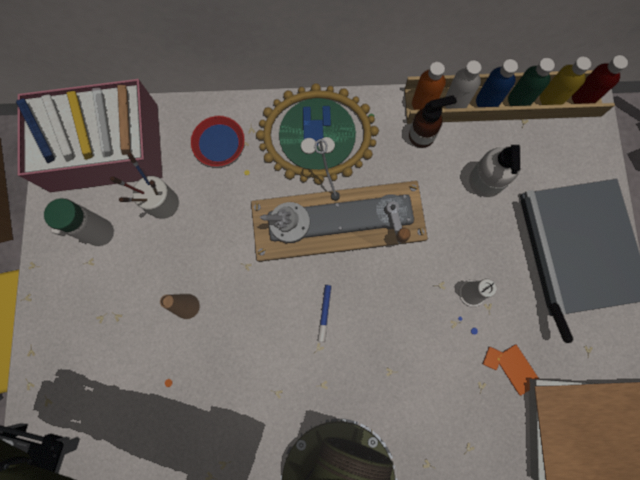

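The side view shows the spool at (392,378), the knob at (368,279) and the spindle at (297,215). The top view has the spool's top at (486,288), the knob at (403,236), the spindle tip at about (268,218) and the cone at (180,305).

```bash
python3 - <<'E'
from h import *
t=np.load("top0.npz");s=np.load("side0.npz")
def reg(P,u0,u1,v0,v1,zl,zh):
    q=P[v0:v1,u0:u1].reshape(-1,3); q=q[np.isfinite(q[:,0])&(q[:,2]>zl)&(q[:,2]<zh)]; return q
def circ(q):
    A=np.c_[2*q[:,:2],np.ones(len(q))]; x=np.linalg.lstsq(A,(q[:,:2]**2).sum(1),rcond=None)[0]
    return np.round([x[0],x[1],np.sqrt(x[2]+x[0]**2+x[1]**2)],1)
for n,b,rng in [("spool",(455,500,270,312),[(112,130),(85,112)]),("knob",(392,415,222,250),[(60,140)]),("cone",(155,205,285,322),[(100,160)]),("hub",(262,312,200,245),[(30,60),(60,100),(100,200)])]:
    for z in rng:
        q=reg(t["P"],*b,*z)
        if len(q): print("top",n,z,len(q),q.mean(0).round(1),q.min(0).round(),q.max(0).round())
q=reg(s["P"],372,412,340,410,60,118); print("side spool",circ(q[q[:,2]>88]),q.max(0))
for z in range(30,170,10):
    q=reg(s["P"],280,325,190,255,z,z+10); 
    if len(q)>2: print("sp",z,len(q),q.mean(0).round(1))
for z in range(30,130,10):
    q=reg(s["P"],358,378,262,296,z,z+10)
    if len(q)>2: print("kn",z,len(q),q.mean(0).round(1),circ(q))
# base outline (wood) in top
hsv=cv2.cvtColor(t["fr"],cv2.COLOR_RGB2HSV); m=((hsv[...,0]>8)&(hsv[...,0]<22)&(hsv[...,1]>90)).astype(np.uint8); 
mm=np.zeros_like(m); mm[175:270,240:435]=m[175:270,240:435]; q=t["P"][mm>0]; q=q[(q[:,2]<40)]
r=cv2.minAreaRect(q[:,:2].astype(np.float32)); print(r, np.median(q[:,2])); print(cv2.boxPoints(r))
a=t["fr"][170:330,230:510]; b=s["fr"][180:410,230:430]
cv2.imwrite("pics/a.png",np.hstack([cv2.resize(b,(520,598))[...,::-1][:590],cv2.resize(t["fr"][195:245,255:315],(280,233),interpolation=2)[...,::-1].copy().repeat(1,0) if 0 else cv2.copyMakeBorder(cv2.resize(t["fr"][190:250,250:320],(280,240))[...,::-1],0,350,0,0,0)]))
E
```

```text
top spool (112, 130) 261 [ 399.1 -332.8  119.1] [ 380. -353.  112.] [ 419. -314.  127.]
top spool (85, 112) 92 [ 396.7 -322.5  101.3] [ 380. -344.   85.] [ 418. -313.  112.]
top knob (60, 140) 220 [ 528.3 -158.5  113.6] [ 508. -175.   77.] [ 560. -147.  140.]
top cone (100, 160) 330 [392.5 335.2 134. ] [375. 321. 100.] [411. 355. 155.]
top hub (30, 60) 387 [570.8  98.5  42.1] [526.  40.  30.] [637. 159.  60.]
top hub (60, 100) 869 [567.8  82.9  71.5] [527.  39.  60.] [621. 135. 100.]
top hub (100, 200) 482 [568.8  99.4 125.5] [546.  70. 100.] [599. 139. 176.]
side spool [ 392.4 -335.4   15.1] [ 412.07679503 -313.94231224  117.98974686]
sp 30 56 [536.  118.7  33.9]
sp 40 68 [532.5  90.5  45. ]
sp 50 205 [552.4  55.   56.3]
sp 60 260 [555.8  73.   67. ]
sp 70 294 [564.7  82.   71.9]
sp 80 47 [560.5  81.4  85.1]
sp 90 66 [562.8  81.6  95.1]
sp 100 62 [559.5  84.9 105.2]
sp 110 101 [562.6  90.4 115.5]
sp 120 81 [568.3  94.3 123.9]
sp 130 26 [563.2 111.6 134.7]
sp 140 24 [560.5 118.8 144.7]
sp 150 27 [558.4 125.9 154.8]
sp 160 27 [557.  132.9 164.5]
kn 30 29 [ 570.5 -121.    34.6] [ 614.7 -129.2   64.6]
kn 40 33 [ 554.1 -138.2   45. ] [ 583.2 -133.    36.9]
kn 50 184 [ 588.1 -102.1   57.3] [ 585.3 -119.8   36.7]
kn 60 25 [591.2 -94.9  60.6] [588.5 -99.8  22.4]
kn 70 22 [ 519.7 -164.8   78.1] [ 529.  -154.3   20. ]
kn 80 67 [ 538.3 -159.9   82.3] [ 532.4 -134.2   34.4]
kn 90 27 [ 512.  -166.7   95. ] [ 517.8 -162.1   10.6]
kn 100 41 [ 511.4 -167.9  104.7] [ 518.2 -162.2   12.2]
kn 110 45 [ 511.5 -168.1  114.9] [ 518.6 -161.4   12.8]
kn 120 45 [ 510.8 -167.4  125.1] [ 517.5 -162.6   11.8]
((614.924560546875, -20.541534423828125), (212.11447143554688, 405.743896484375), 5.027216911315918) 28.63828501916703
[[ 491.49783  172.25632]
 [ 527.0528  -231.92676]
 [ 738.3513  -213.33939]
 [ 702.7963   190.84369]]
```

View pics/a.png

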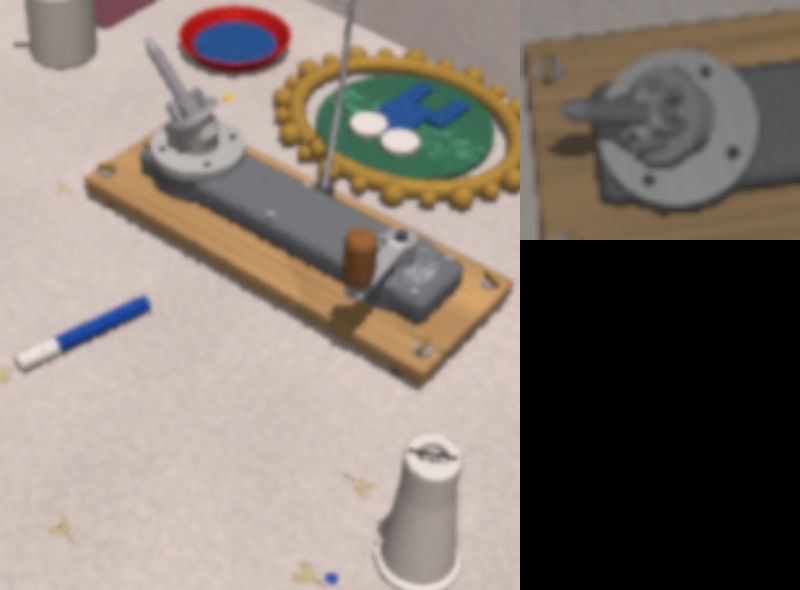

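The crop shows the bare toothed collar with the pin leaning left from (195,120) to (152,42), and the knob at (360,258). Next I'll triangulate the spindle axis from both views.

```bash
cat >> h.py <<'E'
def ray(M,f,cx,cy,u,v):
    d=M[:3,:3]@np.array([(u-cx)/f,(v-cy)/f,1]); return M[:3,3],d/np.linalg.norm(d)
def tri(rs):
    A=np.zeros((3,3));b=np.zeros(3)
    for c,d in rs: Q=np.eye(3)-np.outer(d,d);A+=Q;b+=Q@c
    return np.linalg.solve(A,b)
def pinplane(P,M,f,cx,cy,box,zl):
    "plane through camera and mid line of the pin; returns normal, point, end rays"
    u0,u1,v0,v1=box; m=np.zeros((480,640),bool); m[v0:v1,u0:u1]=(P[v0:v1,u0:u1,2]>zl)
    v,u=np.nonzero(m); vx,vy,x0,y0=cv2.fitLine(np.c_[u,v].astype(np.float32),2,0,.01,.01).ravel()
    t=(u-x0)*vx+(v-y0)*vy
    e=[(x0+vx*k,y0+vy*k) for k in (t.min(),t.max())]
    r=[ray(M,f,cx,cy,*p) for p in e]; n=np.cross(r[0][1],r[1][1]); return n/np.linalg.norm(n),M[:3,3],r,e,len(u)
E
python3 - <<'E'
from h import *
t=np.load("top0.npz");s=np.load("side0.npz")
a=pinplane(s["P"],s["M"],float(s["f"]),320.7,241.78,(280,325,190,255),135)
b=pinplane(t["P"],t["M"],float(t["f"]),329.08,233.92,(255,300,200,245),135)
d=np.cross(a[0],b[0]); d/=np.linalg.norm(d); d*=np.sign(d[2])
p=np.linalg.lstsq(np.array([a[0],b[0],[0,0,1]]),[a[0]@a[1],b[0]@b[1],150],rcond=None)[0]
print("axis dir",d,"lean",np.degrees(np.arccos(d[2])),"az",np.degrees(np.arctan2(d[1],d[0])),"pt z150",p,a[3:],b[3:])
for r in (a,b):
  for c,dd in r[2]:
    x=np.linalg.lstsq(np.c_[d,-dd],c-p,rcond=None)[0]; print("end",p+d*x[0])
for n,bx,z in[("jar",(110,180,150,220),90),("pump",(470,530,140,200),150)]:
    q=t["P"][bx[2]:bx[3],bx[0]:bx[1]].reshape(-1,3); q=q[q[:,2]>z]; print(n,q.mean(0).round(),q.min(0).round(),q.max(0).round())
E
```

```text
axis dir [-0.17035572  0.56095256  0.81013033] lean 35.891333114643245 az 106.89301509068673 pt z150 [565.1207802  135.61683304 150.        ] ([(np.float64(285.6733467364406), np.float64(194.20674819078044)), (np.float64(297.0738780461158), np.float64(212.21909769302619))], 100) ([(np.float64(259.986645219571), np.float64(216.55326809944293)), (np.float64(286.8985540252208), np.float64(217.20285462594694))], 102)
end [560.85956871 149.64828114 170.26428335]
end [570.05120695 119.38177234 126.55324895]
end [562.35117864 144.73666214 163.17090009]
end [577.79418127  93.88546858  89.73136712]
jar [672. 421. 122.] [594. 355.  90.] [752. 501. 213.]
pump [ 664. -390.  189.] [ 627. -406.  150.] [ 698. -375.  211.]
```

Request:
servo_tool(
  motion=[
    [[0.0, 0.0, 0.1, 0, 0, 0, 0], [0.1, -0.1, 0.1, 0, 0, 0, 0], [0.2, -0.2, 0.1, 0, 0, 0, 0], [0.3, -0.3, 0.1, 0, 0, -0.05, 0], [0.4, -0.4, 0.1, 0, 0, -0.1, 0], [0.42, -0.5, 0.1, 0, 0, -0.15, 0], [0.44, -0.6, 0.1, 0, 0, -0.2, 0], [0.46, -0.7, 0.1, 0, 0, -0.25, 0], [0.48, -0.8, 0.1, 0, 0, -0.3, 0], [0.5, -0.9, 0.1, 0, 0, -0.35, 0]],
  ],
)

```text
clock: 1.1
eef_pos: [378.9, 154.5, 255.3]
eef_rot: [-3.141, 0.0, 1.813]
wrist_force: [1.9, 0.8, 0.4]
finger_gap: 93.9
finger_force: 0.0
```

Request:
servo_tool(
  motion=[
    [[0.0, -0.1, 0, 0, 0, 0, 0], [0.0, -0.2, 0, 0, 0, 0, 0], [0.0, -0.3, 0, 0, 0, -0.05, 0], [0.02, -0.4, 0, 0, 0, -0.077, 0], [0.04, -0.5, 0, 0, 0, -0.077, 0], [0.04, -0.6, 0, 0, 0, -0.077, 0], [0.04, -0.7, 0, 0, 0, -0.077, 0], [0.04, -0.8, 0, 0, 0, -0.077, 0], [0.04, -0.9, 0, 0, 0, -0.077, 0], [0.04, -0.96, 0, 0, 0, -0.077, 0]],
  ],
)

```text
clock: 2.1
eef_pos: [398.1, -326.4, 254.8]
eef_rot: [-3.141, -0.0, 1.575]
wrist_force: [1.3, 0.4, 0.4]
finger_gap: 94.2
finger_force: 0.0
```

Request:
servo_tool(
  motion=[
    [[0, 0, 0, 0, 0, 0, 0], [0, 0, 0, 0, 0, 0, 0]],
  ],
)

```text
clock: 2.3
eef_pos: [398.6, -323.5, 254.8]
eef_rot: [-3.141, -0.001, 1.576]
wrist_force: [-0.4, -0.3, -1.1]
finger_gap: 94.3
finger_force: 0.0
```

```bash
python3 - <<'E'
from h import *
c=cam("wrist"); save(c,"w1.png"); s=manip.read_state(); print(s["eef_pos"],s["eef_rot"],s["joints"].round(2),np.round(c["cam_to_world"],2).tolist(),c["f"],c["cx"],c["cy"])
np.savez("w1.npz",P=c["P"],fr=c["frame"],M=c["cam_to_world"],f=c["f"],cc=[c["cx"],c["cy"]])
P=c["P"]
for z in [(114,128),(-5,15)]:
    pass
m=((P[...,2]>112)&(P[...,2]<128)).astype(np.uint8)
n,l,st,ce=cv2.connectedComponentsWithStats(m)
for i in range(1,n):
    if st[i,4]>300: print(st[i],ce[i],P[l==i].mean(0),cv2.minEnclosingCircle(P[l==i][:,:2].astype(np.float32)))
E
```

```text
[ 398.80292454 -322.92471842  255.18217805] [-3.14114312e+00 -5.97501484e-04  1.57694429e+00] [-0.75  0.18  1.55  0.    1.41 -0.76] [[1.0, 0.01, 0.0, 398.4], [0.01, -0.97, -0.25, -251.18], [-0.0, 0.25, -0.97, 433.91], [0.0, 0.0, 0.0, 1.0]] 363.1233590689193 320.1127272254098 237.02355314783873
[457  13  29  36 323] [465.69349845  35.33126935] [ 511.49117338 -167.78144037  120.34573591] ((518.657470703125, -162.23556518554688), 13.811439514160156)
[ 298  216   44   44 1313] [319.62376238 237.31607007] [ 398.31607148 -331.63996058  118.53758304] ((398.319580078125, -332.90020751953125), 20.264039993286133)
[ 564  260   76   56 1634] [594.52631579 283.125459  ] [ 651.37972231 -373.32854308  120.32226232] ((664.2198486328125, -382.3857116699219), 38.68440246582031)
```

View pics/w1.png

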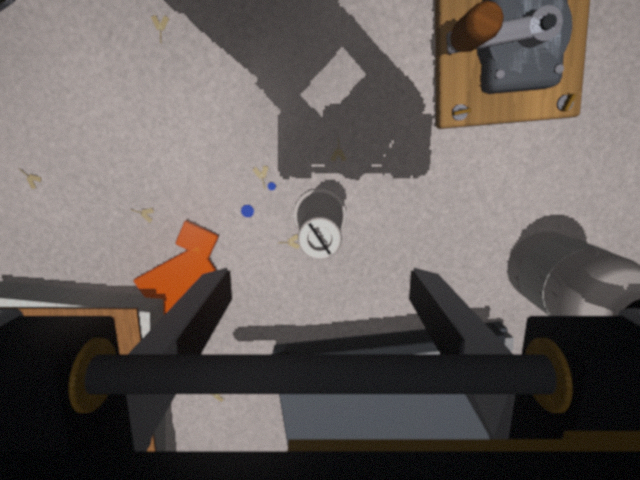

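The wrist view shows the spool's top at (320,238), between the open fingers. Going down to grip it.

Request:
servo_tool(
  motion=[
    [[-0.001, -0.02, -0.06, 0, 0, 0, 0], [-0.001, -0.02, -0.14, 0, 0, 0, 0], [-0.001, -0.02, -0.22, 0, 0, 0, 0], [-0.001, -0.02, -0.28, 0, 0, 0, 0], [-0.001, -0.02, -0.32, 0, 0, 0, 0], [-0.001, -0.02, -0.334, 0, 0, 0, 0], [-0.001, -0.02, -0.334, 0, 0, 0, 0.0], [-0.001, -0.02, -0.334, 0, 0, 0, 0.0]],
  ],
)

```text
clock: 3.15
eef_pos: [399.0, -333.5, 89.8]
eef_rot: [3.14, 0.001, 1.578]
wrist_force: [-0.2, -0.3, 0.8]
finger_gap: 94.2
finger_force: 0.0
```

```bash
python3 - <<'E'
from h import *
s=manip.read_state(); print(s["eef_pos"],s["eef_rot"],s["joints"].round(2))
E
```

```text
[ 398.98451157 -333.51921651   89.75524937] [3.14034838e+00 1.20230086e-03 1.57757165e+00] [-0.77  0.36  1.73  0.    1.05 -0.77]
```

Request:
servo_tool(
  motion=[
    [[0, 0, 0, 0, 0, 0, 1], [0, 0, 0, 0, 0, 0, 1], [0, 0, 0, 0, 0, 0, 1], [0, 0, 0, 0, 0, 0, 1], [0, 0, 0, 0, 0, 0, 1], [0, 0, 0, 0, 0, 0, 1]],
  ],
  newtons=40,
)

```text
clock: 3.75
eef_pos: [398.4, -333.6, 88.5]
eef_rot: [3.142, -0.0, 1.577]
wrist_force: [0.1, -0.2, -1.0]
finger_gap: 49.6
finger_force: 0.0
```

Request:
servo_tool(
  motion=[
    [[0, 0, 0.03, 0, 0, 0, 1], [0, 0, 0.1, 0, 0, 0, 1], [0, 0, 0.18, 0, 0, 0, 1], [0, 0, 0.26, 0, 0, 0, 1], [0, 0, 0.34, 0, 0, 0, 1], [0, 0.03, 0.4, 0, 0, 0, 1], [0.02, 0.1, 0.42, 0, 0, 0, 1], [0.04, 0.2, 0.42, 0, 0, 0, 1], [0.07, 0.3, 0.42, 0, 0, 0, 1], [0.1, 0.4, 0.42, 0, 0, 0, 1]],
  ],
)

```text
clock: 4.75
eef_pos: [446.8, -136.9, 298.5]
eef_rot: [3.141, 0.0, 1.576]
wrist_force: [1.2, -0.4, -0.7]
finger_gap: 39.2
finger_force: 40.0
```

Request:
servo_tool(
  motion=[
    [[0.02, 0.1, 0, -0.02, -0.006, 0, 1], [0.05, 0.2, 0, -0.04, -0.012, 0, 1], [0.07, 0.3, 0, -0.06, -0.018, 0, 1], [0.1, 0.4, 0, -0.09, -0.028, 0, 1], [0.12, 0.5, 0, -0.12, -0.037, 0, 1], [0.15, 0.58, 0, -0.15, -0.046, 0, 1], [0.17, 0.65, -0.01, -0.17, -0.052, 0, 1], [0.178, 0.7, -0.03, -0.186, -0.057, 0, 1], [0.178, 0.717, -0.034, -0.186, -0.057, 0, 1], [0.178, 0.717, -0.034, -0.186, -0.057, 0, 1]],
  ],
)

```text
clock: 5.75
eef_pos: [535.6, 220.5, 280.5]
eef_rot: [2.945, 0.582, 1.52]
wrist_force: [-0.4, -0.7, -1.0]
finger_gap: 39.0
finger_force: 40.0
```

Request:
servo_tool(
  motion=[
    [[0, 0, 0, 0, 0, 0, 1], [0, 0, 0, 0, 0, 0, 1], [0, 0, 0, 0, 0, 0, 1]],
  ],
)

```text
clock: 6.05
eef_pos: [536.0, 218.7, 282.4]
eef_rot: [2.942, 0.581, 1.515]
wrist_force: [0.1, 0.2, -0.4]
finger_gap: 39.0
finger_force: 40.0
```

```bash
python3 - <<'E'
from h import *
from scipy.spatial.transform import Rotation as R
s=manip.read_state(); print(s["eef_pos"],s["eef_rot"],s["joints"].round(2),s["finger_gap"],s["wrist_force"])
z=-R.from_euler("xyz",s["eef_rot"]).as_matrix()[:,2]; print("up",z,np.degrees(np.arccos(z[2])),np.degrees(np.arctan2(z[1],z[0])))
w=cam("wrist"); d=cam("side"); 
for n,c in(("w2",w),("s2",d)): np.savez(n+".npz",P=c["P"],fr=c["frame"],M=c["cam_to_world"],f=c["f"],cc=[c["cx"],c["cy"]])
b=cv2.resize(d["frame"][110:260,220:370],(450,450)); a=cv2.resize(w["frame"],(350,262)); a=cv2.copyMakeBorder(a,0,188,0,0,0)
cv2.imwrite("pics/c2.png",np.hstack([b,a])[...,::-1])
E
```

```text
[536.02354429 218.66503656 282.38986388] [2.94179597 0.58078553 1.51500185] [ 0.58  0.42  1.29 -0.58  1.61  0.61] 38.97182659746682 [ 0.11347905  0.23370234 -0.38468267]
up [-0.16817242  0.54799686  0.81940068] 34.97515553064091 107.06050271086656
```

View pics/c2.png

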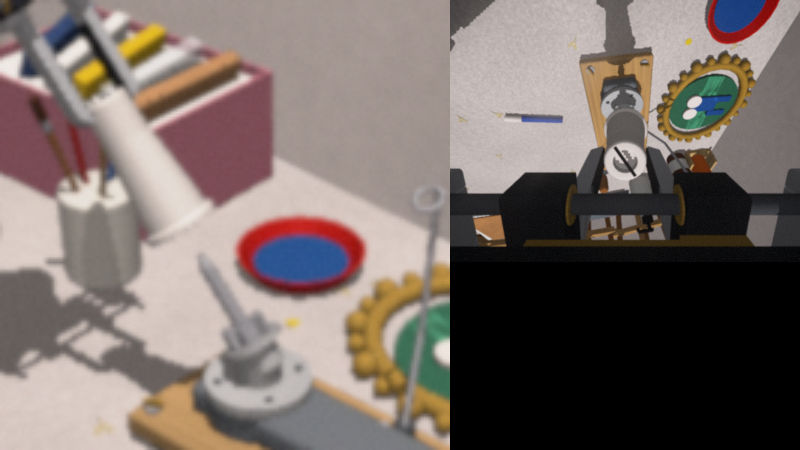

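The spool is held in line with the pin: foot at (178,225), pin tip at (203,258) in the crop. Next I'll measure the lateral offset of spool axis against pin axis in the same cameras.

```bash
cat >> h.py <<'E'
from scipy.optimize import least_squares
def axisfit(q,o,d,r=None,s=None):
    "offset (in basis e1,e2 perpendicular to d) of axis of round body"
    e1=np.cross(d,[0,0,1.]);e1/=np.linalg.norm(e1);e2=np.cross(d,e1)
    w=q-o; x=np.c_[w@e1,w@e2]; t=w@d
    g=lambda p: np.hypot(x[:,0]-p[0],x[:,1]-p[1])-((p[2]+p[3]*t) if r is None else r)
    f=least_squares(g,[0,0]+([22,0] if r is None else []),loss="soft_l1")
    return f.x,o+e1*f.x[0]+e2*f.x[1],np.median(abs(f.fun)),t
E
python3 - <<'E'
from h import *
from scipy.spatial.transform import Rotation as R
st=manip.read_state(); tcp=st["eef_pos"]; d=-R.from_euler("xyz",st["eef_rot"]).as_matrix()[:,2]
s=np.load("s2.npz"); T=cam("top")
p0=np.array([565.1,135.6,150.])
for n,P in(("side",s["P"]),("top",T["P"])):
    q=P.reshape(-1,3); q=q[np.isfinite(q[:,0])]
    w=q-tcp; t=w@d; rho=np.linalg.norm(w-np.outer(t,d),axis=1)
    k=q[(t<-12)&(t>-80)&(rho<36)]
    x,c,m,_=axisfit(k,tcp,d); print(n,"spool",len(k),x.round(2),"shift",(c-tcp).round(2),m)
    w=q-p0; t=w@d; rho=np.linalg.norm(w-np.outer(t,d),axis=1)
    k=q[(t<16)&(t>-25)&(rho<14)]
    x,c,m,_=axisfit(k,p0,d,6.5); print(n,"pin",len(k),x.round(2),c.round(2),m)
    w=q-tcp; t=w@d; rho=np.linalg.norm(w-np.outer(t,d),axis=1)
    k=(rho<36)&(t<-40); print("foot end t",np.sort(t[k&(t>-100)])[:5])
# pin axis seen with direction free: in new side + top pics
w=tcp-p0; print("tcp axis minus p0 perp",(w-d*(w@d)).round(2))
E
```

```text
side spool 544 [-0.9  -0.72 18.07 -0.09] shift [-0.69 -0.83  0.41] 1.0085051239724852
side pin 53 [-4.93 -4.51] [561.47 130.62 152.58] 0.6309484839257156
foot end t [-99.81076362 -99.7391451  -99.73155053 -99.69528047 -99.68118728]
top spool 658 [ 1.58 -2.1  17.93 -0.1 ] shift [ 2.02 -1.18  1.2 ] 0.6930942891911904
top pin 47 [-3.35 -6.33] [563.42 129.66 153.63] 0.47183757808251503
foot end t [-99.96844631 -99.94451571 -99.93673885 -99.90476722 -99.89972677]
tcp axis minus p0 perp [-2.46 -3.64  1.93]
```

```bash
python3 - <<'E'
from h import *
from scipy.spatial.transform import Rotation as R
st=manip.read_state(); tcp=st["eef_pos"]; d=-R.from_euler("xyz",st["eef_rot"]).as_matrix()[:,2]
s=np.load("s2.npz")
o=tcp+np.array([-.7,-.8,.4])
for u,v in((286,194),(287,195.5),(279.3,185)):
    c,dd=ray(s["M"],float(s["f"]),*s["cc"],u,v); x=np.linalg.lstsq(np.c_[d,-dd],c-o,rcond=None)[0]
    print(u,v,"t from tcp",x[0],(o+d*x[0]).round(1),"miss",np.linalg.norm(o+d*x[0]-c-dd*x[1]))
q=s["P"].reshape(-1,3); q=q[np.isfinite(q[:,0])]
w=q-o; t=w@d; rho=np.linalg.norm(w-np.outer(t,d),axis=1)
print(np.histogram(t[(rho<10)],bins=np.arange(-200,-60,5)))
print(np.histogram(t[(rho<36)],bins=np.arange(-115,-60,3)))
k=(rho<27)&(rho>21)&(t<-140)
print(np.histogram(t[k],bins=np.arange(-230,-140,4)))
E
```

```text
286 194 t from tcp -132.81049193495204 [557.5 145.6 173.5] miss 0.9290124349848399
287 195.5 t from tcp -137.3041909221267 [558.3 143.1 169.8] miss 1.0816831977335546
279.3 185 t from tcp -105.1485372225645 [552.9 160.8 196.2] miss 1.4456541911566747
(array([10,  7,  7, 10,  8,  9,  9,  9, 10,  8,  7, 11,  6,  2,  0,  0,  0,
        0,  0,  0,  0,  0,  0,  0,  0,  0,  0]), array([-200, -195, -190, -185, -180, -175, -170, -165, -160, -155, -150,
       -145, -140, -135, -130, -125, -120, -115, -110, -105, -100,  -95,
        -90,  -85,  -80,  -75,  -70,  -65]))
(array([ 0,  0,  2, 28, 36, 37, 28, 28, 28, 27, 25, 29, 27, 26, 26, 26, 28,
       23]), array([-115, -112, -109, -106, -103, -100,  -97,  -94,  -91,  -88,  -85,
        -82,  -79,  -76,  -73,  -70,  -67,  -64,  -61]))
(array([ 5,  5,  6, 26,  6,  9, 10,  5,  0,  0,  0,  0,  0,  0,  0,  0,  0,
        0,  0,  0,  0,  0]), array([-230, -226, -222, -218, -214, -210, -206, -202, -198, -194, -190,
       -186, -182, -178, -174, -170, -166, -162, -158, -154, -150, -146,
       -142]))
```

The spool slid about 17 mm down in the grip during the lift, so only the fingertips hold it. I'll insert it onto the pin, then regrip it further down.

Request:
servo_tool(
  motion=[
    [[0.003, -0.013, -0.017, 0, 0, 0, 1], [0.008, -0.032, -0.046, 0, 0, 0, 1], [0.013, -0.05, -0.071, 0, 0, 0, 1], [0.0158, -0.0586, -0.0842, 0, 0, 0, 1], [0.0158, -0.0586, -0.0842, 0, 0, 0, 1], [0.0158, -0.0586, -0.0842, 0, 0, 0, 1]],
  ],
)

```text
clock: 6.8
eef_pos: [543.8, 190.6, 239.7]
eef_rot: [2.943, 0.582, 1.517]
wrist_force: [-1.1, -0.8, -1.1]
finger_gap: 39.2
finger_force: 40.0
```

Request:
servo_tool(
  motion=[
    [[0.001, -0.0033, -0.0049, 0, 0, 0, 1], [0.002, -0.0066, -0.0098, 0, 0, 0, 1], [0.003, -0.0099, -0.0147, 0, 0, 0, 1], [0.004, -0.0132, -0.0196, 0, 0, 0, 1], [0.005, -0.0164, -0.0246, 0, 0, 0, 1], [0.005, -0.0164, -0.0246, 0, 0, 0, 1]],
  ],
)

```text
clock: 7.4
eef_pos: [546.2, 182.0, 226.6]
eef_rot: [2.944, 0.582, 1.517]
wrist_force: [-0.1, -0.6, -1.2]
finger_gap: 39.4
finger_force: 40.0
```

Request:
servo_tool(
  motion=[
    [[0.001, -0.0033, -0.0049, 0, 0, 0, 1], [0.002, -0.0066, -0.0098, 0, 0, 0, 1], [0.003, -0.0099, -0.0147, 0, 0, 0, 1], [0.004, -0.0132, -0.0196, 0, 0, 0, 1], [0.005, -0.0164, -0.0246, 0, 0, 0, 1], [0.005, -0.0164, -0.0246, 0, 0, 0, 1]],
  ],
)

```text
clock: 8.0
eef_pos: [548.7, 173.7, 214.3]
eef_rot: [2.944, 0.582, 1.517]
wrist_force: [-0.2, -1.6, -2.0]
finger_gap: 39.1
finger_force: 40.0
```

```bash
python3 - <<'E'
from h import *
s=manip.read_state(); print(s["eef_pos"],s["wrist_force"],s["moment"]); d=cam("side"); w=cam("wrist")
b=cv2.resize(d["frame"][130:260,240:370],(450,450)); a=cv2.resize(w["frame"],(350,262)); a=cv2.copyMakeBorder(a,0,188,0,0,0)
cv2.imwrite("pics/c3.png",np.hstack([b,a])[...,::-1])
E
```

```text
[548.67281428 173.7466301  214.32845863] [-0.24953134 -1.56913242 -1.99054378] [ 0.09359036  0.2560346  -0.08584961]
```

View pics/c3.png

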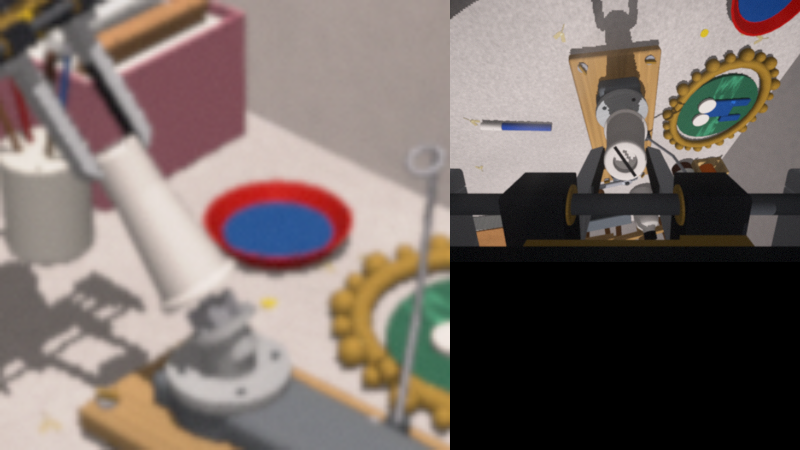

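The pin is inside the spool, with the collar just below the foot at (215,305). I'll continue until it touches the teeth.

Request:
servo_tool(
  motion=[
    [[0.0007, -0.0022, -0.0033, 0, 0, 0, 1], [0.0013, -0.0044, -0.0066, 0, 0, 0, 1], [0.002, -0.0066, -0.0098, 0, 0, 0, 1], [0.0027, -0.0088, -0.0131, 0, 0, 0, 1], [0.0027, -0.0088, -0.0131, 0, 0, 0, 1]],
  ],
)

```text
clock: 8.6
eef_pos: [550.0, 169.5, 207.9]
eef_rot: [2.944, 0.582, 1.517]
wrist_force: [-0.1, -0.7, -0.6]
finger_gap: 39.2
finger_force: 40.0
```

Request:
servo_tool(
  motion=[
    [[0.0003, -0.0011, -0.0016, 0, 0, 0, 1], [0.0007, -0.0022, -0.0033, 0, 0, 0, 1], [0.001, -0.0033, -0.0049, 0, 0, 0, 1], [0.001, -0.0033, -0.0049, 0, 0, 0, 1]],
  ],
)

```text
clock: 9.0
eef_pos: [550.6, 167.9, 205.6]
eef_rot: [2.943, 0.582, 1.517]
wrist_force: [-0.4, -1.3, -0.8]
finger_gap: 39.2
finger_force: 40.0
```

Request:
servo_tool(
  motion=[
    [[0.0003, -0.0011, -0.0016, 0, 0, 0, 1], [0.0007, -0.0022, -0.0033, 0, 0, 0, 1], [0.0007, -0.0022, -0.0033, 0, 0, 0, 1]],
  ],
)

```text
clock: 9.3
eef_pos: [551.0, 167.4, 205.0]
eef_rot: [2.942, 0.581, 1.517]
wrist_force: [-3.3, 4.6, 7.5]
finger_gap: 39.0
finger_force: 40.0
```

Request:
servo_tool(
  motion=[
    [[0.0003, -0.0011, -0.0016, 0, 0, 0, 1], [0.0007, -0.0022, -0.0033, 0, 0, 0, 1], [0.0007, -0.0022, -0.0033, 0, 0, 0, 1]],
  ],
)

```text
clock: 9.6
eef_pos: [551.8, 167.2, 204.8]
eef_rot: [2.939, 0.58, 1.516]
wrist_force: [-5.3, 9.6, 17.3]
finger_gap: 38.9
finger_force: 40.1
```

Request:
servo_tool(
  motion=[
    [[-0.0006, 0.0018, 0.0027, 0, 0, 0, 1], [-0.0006, 0.0018, 0.0027, 0, 0, 0, 0.3], [-0.0006, 0.0018, 0.0027, 0, 0, 0, 0.3], [-0.0006, 0.0018, 0.0027, 0, 0, 0, 0.3], [0.003, -0.01, -0.015, 0, 0, 0, 0.3], [0.0054, -0.0175, -0.0262, 0, 0, 0, 0.3], [0.0054, -0.0175, -0.0262, 0, 0, 0, 0.3], [0.0054, -0.0175, -0.0262, 0, 0, 0, 0.3]],
  ],
)

```text
clock: 10.4
eef_pos: [554.0, 156.8, 189.1]
eef_rot: [2.944, 0.582, 1.517]
wrist_force: [-1.4, -0.4, -0.1]
finger_gap: 65.9
finger_force: 0.0
```

Request:
servo_tool(
  motion=[
    [[0, 0, 0, 0, 0, 0, 1], [0, 0, 0, 0, 0, 0, 1], [0, 0, 0, 0, 0, 0, 1], [0, 0, 0, 0, 0, 0, 1], [0, 0, 0, 0, 0, 0, 1], [0, 0, 0, 0, 0, 0, 1], [0, 0, 0, 0, 0, 0, 1]],
  ],
  newtons=40,
)

```text
clock: 11.1
eef_pos: [554.0, 157.1, 189.4]
eef_rot: [2.943, 0.582, 1.517]
wrist_force: [-0.4, 1.8, 1.7]
finger_gap: 39.7
finger_force: 40.0
```

```bash
python3 - <<'E'
from h import *
s=manip.read_state(); print(s["eef_pos"],s["eef_rot"],s["wrist_force"],s["moment"],s["joints"].round(2),s["finger_gap"])
E
```

```text
[553.98791704 157.14087551 189.42425088] [2.94290705 0.58187316 1.51726114] [-0.43235046  1.78463463  1.72321965] [ 0.30616076  0.2103234  -0.00948185] [ 0.48  0.45  1.47 -0.61  1.39  0.64] 39.65817745951237
```

Request:
servo_tool(
  motion=[
    [[0.0003, -0.0009, -0.0013, 0, 0, 0, 1], [0.0003, -0.0009, -0.0013, -0.0028, 0.0091, 0.0137, 1], [0.0003, -0.0009, -0.0013, -0.0056, 0.0183, 0.0273, 1], [0.0003, -0.0009, -0.0013, -0.0084, 0.0274, 0.041, 1], [0.0003, -0.0009, -0.0013, -0.0112, 0.0365, 0.0546, 1], [0.0003, -0.0009, -0.0013, -0.014, 0.0457, 0.0683, 1]],
  ],
)

```text
clock: 11.7
eef_pos: [554.1, 156.9, 189.3]
eef_rot: [3.122, 0.611, 1.834]
wrist_force: [-4.1, 3.2, 7.4]
finger_gap: 39.0
finger_force: 40.0
```

```bash
cat >> h.py <<'E'
def rep():
    from scipy.spatial.transform import Rotation as R
    s=manip.read_state(); d=-R.from_euler("xyz",s["eef_rot"]).as_matrix()[:,2]
    a=np.array([-.1677,.5485,.8192]); y=R.from_euler("xyz",s["eef_rot"]).as_matrix()[:,1]
    e1=np.cross(a,[0,0,1]);e1/=np.linalg.norm(e1);e2=np.cross(a,e1)
    p=s["eef_pos"]-np.array([536.02,218.67,282.39])
    print("clk",s["clock"],"axial pos %.2f lat %.2f %.2f"%(p@a,p@e1,p@e2),"F ax %.1f"%(s["wrist_force"]@a),"F",s["wrist_force"].round(1),"M ax %.2f"%(s["moment"]@a),"twist %.1f"%np.degrees(np.arctan2(y@e2,y@e1)),"tilt",np.degrees(np.arccos(min(1,d@a))).round(2),"j",s["joints"].round(2),"gap",round(s["finger_gap"],1))
E
python3 -c "from h import *; rep()"
```

```text
clk 11.7 axial pos -113.12 lat -0.80 0.71 F ax 8.5 F [-4.1  3.2  7.4] M ax -0.04 twist -1.6 tilt 0.0 j [ 0.48  0.45  1.47 -0.61  1.39  0.38] gap 39.0
```

Request:
servo_tool(
  motion=[
    [[0, 0, 0, -0.0028, 0.0091, 0.0137, 1], [0, 0, 0, -0.0056, 0.0183, 0.0273, 1], [0, 0, 0, -0.0084, 0.0274, 0.041, 1], [0, 0, 0, -0.0112, 0.0365, 0.0546, 1], [0, 0, 0, -0.014, 0.0457, 0.0683, 1]],
  ],
)

```text
clock: 12.2
eef_pos: [553.7, 156.4, 188.5]
eef_rot: [-2.979, 0.592, 2.152]
wrist_force: [-3.9, 0.1, 1.0]
finger_gap: 39.5
finger_force: 40.0
```

```bash
python3 -c "from h import *; rep()"
```

```text
clk 12.2 axial pos -114.03 lat -1.30 0.79 F ax 1.5 F [-3.9  0.1  1. ] M ax -0.01 twist 13.5 tilt 0.0 j [ 0.48  0.45  1.47 -0.61  1.39  0.11] gap 39.5
```

Request:
servo_tool(
  motion=[
    [[0, 0, 0, -0.0028, 0.0091, 0.0137, 1], [0, 0, 0, -0.0056, 0.0183, 0.0273, 1], [0, 0, 0, -0.0084, 0.0274, 0.041, 1], [0, 0, 0, -0.0112, 0.0365, 0.0546, 1], [0, 0, 0, -0.014, 0.0457, 0.0683, 1]],
  ],
)

```text
clock: 12.7
eef_pos: [553.7, 156.5, 189.4]
eef_rot: [-2.819, 0.529, 2.452]
wrist_force: [-7.2, 1.3, 8.9]
finger_gap: 39.3
finger_force: 40.0
```

```bash
python3 -c "from h import *; rep()"
```

```text
clk 12.7 axial pos -113.20 lat -1.31 0.42 F ax 9.2 F [-7.2  1.3  8.9] M ax -0.09 twist 28.5 tilt 0.0 j [ 0.48  0.45  1.47 -0.61  1.39 -0.15] gap 39.3
```

Request:
servo_tool(
  motion=[
    [[0, 0, 0, 0.0028, -0.0091, -0.0137, 1], [0, 0, 0, 0.0056, -0.0183, -0.0273, 1], [0, 0, 0, 0.0084, -0.0274, -0.041, 1], [0, 0, 0, 0.0112, -0.0365, -0.0546, 1], [0.0003, 0, 0, 0.014, -0.0457, -0.0683, 1], [0.0003, 0, 0, 0.014, -0.0457, -0.0683, 1]],
  ],
)

```text
clock: 13.3
eef_pos: [554.2, 156.4, 189.4]
eef_rot: [-2.983, 0.594, 2.147]
wrist_force: [-3.5, 0.0, 5.8]
finger_gap: 39.5
finger_force: 40.0
```

```bash
python3 -c "from h import *; rep()"
```

```text
clk 13.3 axial pos -113.36 lat -0.81 0.21 F ax 5.4 F [-3.5  0.   5.8] M ax 0.07 twist 13.2 tilt 0.0 j [ 0.48  0.45  1.47 -0.61  1.39  0.12] gap 39.5
```

Request:
servo_tool(
  motion=[
    [[0.0005, -0.0011, -0.0016, 0, 0, 0, 1], [0.0008, -0.0022, -0.0033, 0, 0, 0, 1], [0.0008, -0.0022, -0.0033, 0, 0, 0, 1]],
  ],
)

```text
clock: 13.6
eef_pos: [554.1, 155.1, 186.9]
eef_rot: [-2.98, 0.592, 2.15]
wrist_force: [-3.9, -3.1, -0.6]
finger_gap: 39.6
finger_force: 40.0
```

```bash
python3 -c "from h import *; rep()"
```

```text
clk 13.6 axial pos -116.14 lat -1.32 0.68 F ax -1.5 F [-3.9 -3.1 -0.6] M ax -0.10 twist 13.4 tilt 0.0 j [ 0.48  0.45  1.47 -0.61  1.38  0.12] gap 39.6
```

It has meshed: 3 mm deeper with no axial force. Pushing home.

Request:
servo_tool(
  motion=[
    [[-0.0003, -0.0022, -0.0033, 0, 0, 0, 1], [0.0004, -0.0044, -0.0066, 0, 0, 0, 1], [0.001, -0.0066, -0.0098, 0, 0, 0, 1], [0.0017, -0.0088, -0.0131, 0, 0, 0, 1], [0.0027, -0.0121, -0.018, 0, 0, 0, 1], [0.0027, -0.0121, -0.018, 0, 0, 0, 1]],
  ],
)

```text
clock: 14.2
eef_pos: [555.4, 148.6, 177.4]
eef_rot: [-2.979, 0.593, 2.15]
wrist_force: [-3.4, -5.0, -1.3]
finger_gap: 39.6
finger_force: 40.0
```

```bash
python3 -c "from h import *; rep()"
```

```text
clk 14.2 axial pos -127.69 lat -1.90 0.70 F ax -3.2 F [-3.4 -5.  -1.3] M ax -0.09 twist 13.4 tilt 0.0 j [ 0.47  0.46  1.49 -0.62  1.36  0.12] gap 39.6
```

Request:
servo_tool(
  motion=[
    [[0.0003, -0.0011, -0.0016, 0, 0, 0, 1], [0.0007, -0.0022, -0.0033, 0, 0, 0, 1], [0.001, -0.0033, -0.0049, 0, 0, 0, 1], [0.001, -0.0033, -0.0049, 0, 0, 0, 1]],
  ],
)

```text
clock: 14.6
eef_pos: [556.2, 147.8, 176.5]
eef_rot: [-2.982, 0.593, 2.149]
wrist_force: [-8.7, 2.6, 11.1]
finger_gap: 39.3
finger_force: 40.1
```

```bash
python3 -c "from h import *; rep()"
```

```text
clk 14.6 axial pos -128.97 lat -1.38 0.35 F ax 11.9 F [-8.7  2.6 11.1] M ax -0.07 twist 13.3 tilt 0.0 j [ 0.46  0.46  1.49 -0.62  1.36  0.12] gap 39.3
```

It is seated at 15.9 mm past the tooth contact, with 12 N. Releasing, backing off along the axis, and looking.

Request:
servo_tool(
  motion=[
    [[0.0003, -0.0011, -0.0016, 0, 0, 0, 1], [0, 0, 0, 0, 0, 0, 1], [-0.0003, 0.0011, 0.0016, 0, 0, 0, 0.4], [-0.0003, 0.0011, 0.0016, 0, 0, 0, 0.3], [-0.0003, 0.0011, 0.0016, 0, 0, 0, 0.2], [-0.004, 0.013, 0.0195, 0, 0, 0, 0.2], [-0.012, 0.039, 0.058, 0, 0, 0, 0.2], [-0.0202, 0.0658, 0.0983, 0, 0, 0, 0.2], [-0.0202, 0.0658, 0.18, 0, 0, 0, 0.2], [-0.0202, 0.0658, 0.2, 0, 0, 0, 0.2]],
  ],
)

```text
clock: 15.6
eef_pos: [547.0, 181.8, 280.3]
eef_rot: [-2.989, 0.593, 2.146]
wrist_force: [-0.0, -0.2, 0.9]
finger_gap: 75.4
finger_force: 0.0
```

```bash
python3 - <<'E'
from h import *
rep()
d=cam("side"); cv2.imwrite("pics/c4.png",cv2.resize(d["frame"][130:310,230:450],(660,540))[...,::-1])
w=np.load("w1.npz")
for u,v in((545,20),(541,22),(549,18)): print(w["P"][v,u].round(1))
for z in (80,90):
    c,dd=ray(w["M"],float(w["f"]),*w["cc"],545,21); print(z,(c+dd*(z-c[2])/dd[2]).round(1))
P=d["P"]; print("knob")
q=P[255:300,350:385].reshape(-1,3); q=q[(q[:,2]>90)&(q[:,2]<145)]
for a in range(80,145,10):
    k=q[(q[:,2]>=a)&(q[:,2]<a+10)]; print(a,len(k),k.mean(0).round(1) if len(k) else "")
s=np.load("side0.npz"); hsv=cv2.cvtColor(d["frame"],cv2.COLOR_RGB2HSV)
for v in range(258,300,4): print(v,d["frame"][v,380:396:3].tolist()[0], P[v,384].round(0))
E
```

```text
clk 15.6 axial pos -23.75 lat -0.27 -30.28 F ax 0.6 F [-0.  -0.2  0.9] M ax 0.07 twist 13.2 tilt 0.0 j [ 0.52  0.39  1.34 -0.59  1.56  0.04] gap 75.4
[ 590.  -146.7   87.2]
[ 588.4 -147.4   84.4]
[ 593.2 -145.2   87.2]
80 [ 594.1 -145.3   80. ]
90 [ 588.6 -148.3   90. ]
knob
80 0 
90 29 [ 512.  -167.1   95.1]
100 41 [ 511.3 -167.9  105.5]
110 45 [ 511.1 -167.8  115.2]
120 47 [ 510.7 -167.2  125.2]
130 101 [ 515.6 -163.8  136.4]
140 3 [ 515.9 -161.4  140.5]
258 [105, 84, 52] [711. -60.   1.]
262 [212, 196, 187] [699. -70.   1.]
266 [188, 150, 107] [ 657. -102.   31.]
270 [174, 167, 170] [ 592. -149.   87.]
274 [205, 197, 201] [ 586. -154.   81.]
278 [183, 178, 180] [ 586. -156.   71.]
282 [119, 116, 117] [ 585. -158.   60.]
286 [107, 108, 113] [ 575. -166.   59.]
290 [115, 116, 120] [ 567. -173.   57.]
294 [75, 76, 78] [ 560. -179.   54.]
298 [66, 64, 64] [ 561. -180.   41.]
```

View pics/c4.png

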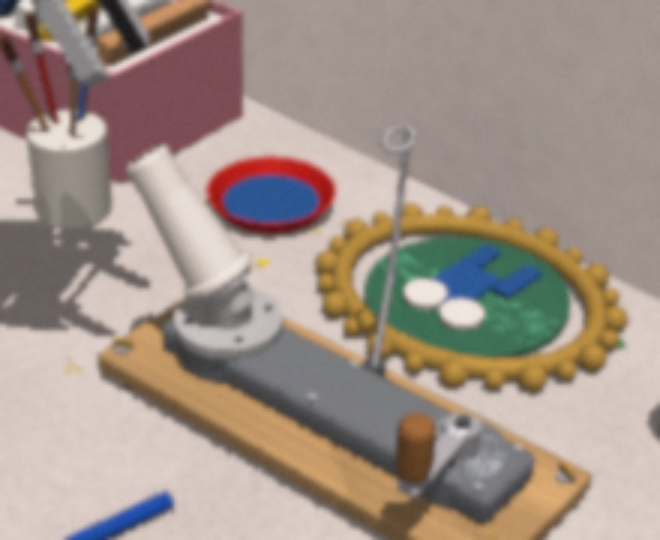

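The spool sits flush at the shoulder (215,280), and the knob is at (415,445). Now to the crank.

Request:
servo_tool(
  motion=[
    [[0, 0, 0.04, 0, 0, 0, 0.2], [0, -0.05, 0.08, 0.02, 0.006, 0, 0.2], [0, -0.13, 0.08, 0.05, 0.015, 0, 0.2], [0, -0.22, 0.06, 0.09, 0.028, 0, 0.2], [-0.01, -0.32, 0.04, 0.13, 0.04, 0, 0.2], [-0.02, -0.42, 0.04, 0.16, 0.049, 0, 0.2], [-0.03, -0.5, 0.04, 0.18, 0.055, 0, 0.2], [-0.034, -0.56, 0.04, 0.186, 0.057, 0, 0.2], [-0.034, -0.564, 0.04, 0.186, 0.057, 0, 0.2]],
  ],
)

```text
clock: 16.55
eef_pos: [528.8, -104.9, 294.5]
eef_rot: [-3.141, -0.002, 2.095]
wrist_force: [1.0, 0.8, 0.0]
finger_gap: 75.6
finger_force: 0.0
```

Request:
servo_tool(
  motion=[
    [[-0.01, -0.05, -0.03, 0, 0, -0.04, 0.2], [-0.02, -0.1, -0.08, 0, 0, -0.08, 0.2], [-0.024, -0.124, -0.15, 0, 0, -0.12, 0.2], [-0.024, -0.124, -0.2, 0, 0, -0.165, 0.2], [-0.024, -0.124, -0.22, 0, 0, -0.165, 0.2], [-0.024, -0.124, -0.22, 0, 0, -0.165, 0.2], [-0.024, -0.124, -0.22, 0, 0, -0.165, 0.2]],
  ],
)

```text
clock: 17.25
eef_pos: [518.0, -162.8, 186.7]
eef_rot: [3.14, 0.001, 1.586]
wrist_force: [0.7, 0.2, -0.1]
finger_gap: 75.3
finger_force: 0.0
```

```bash
python3 - <<'E'
from h import *
s=manip.read_state();print(s["clock"],s["eef_pos"].round(1),s["eef_rot"].round(3),s["joints"].round(2))
c=cam("wrist"); save(c,"w5.png"); P=c["P"]
hsv=cv2.cvtColor(c["frame"],cv2.COLOR_RGB2HSV)
q=P[(P[...,2]>130)&(P[...,2]<143)&(hsv[...,1]>80)]; q=q[np.hypot(q[:,0]-518,q[:,1]+162)<40]
print(len(q),cv2.minEnclosingCircle(q[:,:2].astype(np.float32)),q[:,2].max())
E
```

```text
17.25 [ 518.  -162.8  186.7] [3.140e+00 1.000e-03 1.586e+00] [-0.37  0.3   1.57  0.    1.27 -0.39]
1212 ((520.638671875, -160.78065490722656), 13.783675193786621) 139.6240288708065
```

View pics/w5.png

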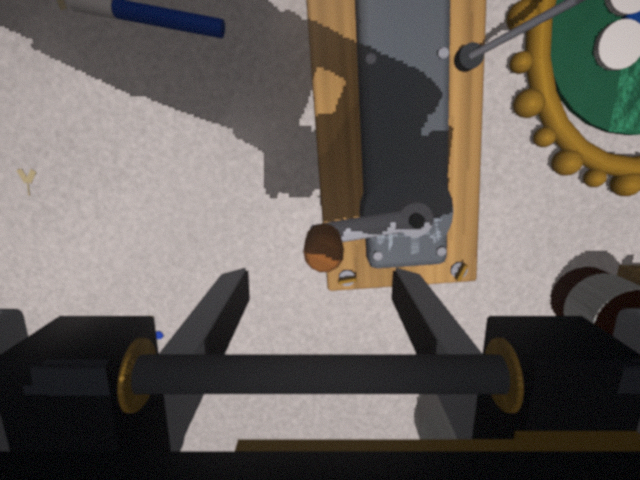

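The knob stands between the fingers at (323,247), and the crank axis nut is at (415,217). Descending, gripping lightly, and working out the circle.

Request:
servo_tool(
  motion=[
    [[0.003, 0.0026, -0.05, 0, 0, 0, 0.2], [0.003, 0.0026, -0.11, 0, 0, 0, 0.2], [0.003, 0.0026, -0.15, 0, 0, 0, 0.2], [0.003, 0.0026, -0.168, 0, 0, 0, 0.2], [0.003, 0.0026, -0.168, 0, 0, 0, 0.2]],
  ],
)

```text
clock: 17.8
eef_pos: [519.0, -161.8, 101.7]
eef_rot: [-3.142, -0.0, 1.583]
wrist_force: [0.1, 0.6, 1.2]
finger_gap: 75.1
finger_force: 0.0
```

Request:
servo_tool(
  motion=[
    [[0, 0, 0, 0, 0, 0, 1], [0, 0, 0, 0, 0, 0, 1], [0, 0, 0, 0, 0, 0, 1], [0, 0, 0, 0, 0, 0, 1], [0, 0, 0, 0, 0, 0, 1], [0, 0, 0, 0, 0, 0, 1], [0, 0, 0, 0, 0, 0, 1]],
  ],
  newtons=20,
)

```text
clock: 18.5
eef_pos: [519.9, -162.0, 101.8]
eef_rot: [3.139, 0.0, 1.582]
wrist_force: [7.8, -0.6, -2.4]
finger_gap: 27.8
finger_force: 20.0
```

```bash
python3 - <<'E'
from h import *
s=manip.read_state();print(s["eef_pos"].round(1),s["wrist_force"],s["finger_gap"])
for a in (191.5,251.5,311.5):
    f=np.radians(a+np.arange(1,11)*6); g=np.radians(a)
    print(np.c_[.15*(np.cos(f)-np.cos(g)),.15*(np.sin(f)-np.sin(g))].round(4).tolist())
E
```

```text
[ 519.9 -162.   101.8] [ 7.75456858 -0.64676632 -2.38195306] 27.77425163162312
[[0.0039, -0.0152], [0.0094, -0.0299], [0.0164, -0.044], [0.0249, -0.0572], [0.0346, -0.0695], [0.0457, -0.0807], [0.0578, -0.0907], [0.0709, -0.0993], [0.0848, -0.1066], [0.0994, -0.1123]]
[[0.0151, -0.0042], [0.0306, -0.0068], [0.0463, -0.0077], [0.062, -0.0071], [0.0775, -0.0047], [0.0927, -0.0008], [0.1074, 0.0047], [0.1215, 0.0117], [0.1347, 0.0201], [0.147, 0.0299]]
[[0.0112, 0.011], [0.0212, 0.0231], [0.0299, 0.0362], [0.0371, 0.0501], [0.0429, 0.0647], [0.0471, 0.0799], [0.0496, 0.0954], [0.0506, 0.111], [0.0499, 0.1267], [0.0476, 0.1422]]
```

Request:
servo_tool(
  motion=[
    [[0.006, -0.0152, 0, 0, 0, 0, 1], [0.0114, -0.0299, 0, 0, 0, 0, 1], [0.0184, -0.044, 0, 0, 0, 0, 1], [0.0269, -0.0572, 0, 0, 0, 0, 1], [0.0366, -0.0695, 0, 0, 0, 0, 1], [0.0477, -0.0807, 0, 0, 0, 0, 1], [0.0598, -0.0907, 0, 0, 0, 0, 1], [0.0729, -0.0993, 0, 0, 0, 0, 1], [0.0868, -0.1066, 0, 0, 0, 0, 1], [0.1014, -0.1123, 0, 0, 0, 0, 1]],
  ],
)

```text
clock: 19.5
eef_pos: [568.7, -218.9, 101.8]
eef_rot: [-3.139, 0.0, 1.582]
wrist_force: [-9.7, -2.4, 6.0]
finger_gap: 28.0
finger_force: 20.0
```

```bash
python3 - <<'E'
from h import *
s=manip.read_state();p=s["eef_pos"];print(p.round(1),s["wrist_force"],s["moment"].round(2),s["finger_gap"],"R",np.hypot(p[0]-593,p[1]+146.5),np.degrees(np.arctan2(p[1]+146.5,p[0]-593))%360)
E
```

```text
[ 568.7 -218.9  101.8] [-9.67588455 -2.42902411  6.04378185] [-0.58  2.04  0.04] 28.044205741847225 R 76.3949985899733 251.4830767828229
```

Going well; continuing the circle.

Request:
servo_tool(
  motion=[
    [[0.0151, -0.0042, 0, 0, 0, 0, 1], [0.0306, -0.0068, 0, 0, 0, 0, 1], [0.0463, -0.0077, 0, 0, 0, 0, 1], [0.062, -0.0071, 0, 0, 0, 0, 1], [0.0775, -0.0047, 0, 0, 0, 0, 1], [0.0927, -0.0008, 0, 0, 0, 0, 1], [0.1074, 0.0047, 0, 0, 0, 0, 1], [0.1215, 0.0117, 0, 0, 0, 0, 1], [0.1347, 0.0201, 0, 0, 0, 0, 1], [0.147, 0.0299, 0, 0, 0, 0, 1]],
  ],
)

```text
clock: 20.5
eef_pos: [643.0, -204.8, 101.9]
eef_rot: [-3.142, 0.002, 1.581]
wrist_force: [-3.3, -9.0, 2.1]
finger_gap: 27.7
finger_force: 20.0
```

Request:
servo_tool(
  motion=[
    [[0.0112, 0.011, 0, 0, 0, 0, 1], [0.0212, 0.0231, 0, 0, 0, 0, 1], [0.0299, 0.0362, 0, 0, 0, 0, 1], [0.0371, 0.0501, 0, 0, 0, 0, 1], [0.0429, 0.0647, 0, 0, 0, 0, 1], [0.0471, 0.0799, 0, 0, 0, 0, 1], [0.0496, 0.0954, 0, 0, 0, 0, 1], [0.0506, 0.111, 0, 0, 0, 0, 1], [0.0499, 0.1267, 0, 0, 0, 0, 1], [0.0476, 0.1422, 0, 0, 0, 0, 1]],
  ],
)

```text
clock: 21.5
eef_pos: [667.3, -133.2, 101.9]
eef_rot: [3.14, 0.002, 1.582]
wrist_force: [2.3, -7.7, 0.4]
finger_gap: 27.7
finger_force: 20.0
```

```bash
python3 - <<'E'
from h import *
s=manip.read_state();p=s["eef_pos"];print(p.round(1),s["wrist_force"],s["moment"].round(2),s["finger_gap"],"R",np.hypot(p[0]-593,p[1]+146.5),np.degrees(np.arctan2(p[1]+146.5,p[0]-593))%360,s["joints"].round(2))
E
```

```text
[ 667.3 -133.2  101.9] [ 2.26838548 -7.71077644  0.40290426] [-1.54 -0.17 -0.01] 27.726494228304347 R 75.50230159028894 10.160698757111888 [-0.25  0.68  1.21 -0.    1.25 -0.26]
```

Request:
servo_tool(
  motion=[
    [[0, 0, 0, 0, 0, 0, 1], [0, 0, 0, 0, 0, 0, 0.4], [0, 0, 0, 0, 0, 0, 0.4], [0, 0, 0, 0, 0, 0, 0.4], [0, 0, 0, 0, 0, 0, 0.4], [0, 0, 0.06, 0, 0, 0, 0.4], [0, 0, 0.15, 0, 0, 0, 0.4], [0, 0, 0.24, 0, 0, 0, 0.4], [0, 0, 0.32, 0, 0, 0, 0.4], [-0.06, -0.03, 0.36, 0, 0, 0, 0.4]],
  ],
)

```text
clock: 22.5
eef_pos: [638.5, -146.0, 284.8]
eef_rot: [3.137, 0.001, 1.585]
wrist_force: [0.6, -0.2, 0.3]
finger_gap: 56.3
finger_force: 0.0
```

Request:
servo_tool(
  motion=[
    [[-0.1, -0.05, 0, 0, 0, 0, 0.4], [-0.2, -0.1, 0, 0, 0, 0, 0.4], [-0.3, -0.15, 0, 0, 0, 0, 0.4], [-0.3, -0.15, 0, 0, 0, 0, 0.4]],
  ],
)

```text
clock: 22.9
eef_pos: [484.0, -223.4, 282.3]
eef_rot: [3.141, 0.001, 1.58]
wrist_force: [-0.6, -0.4, 0.6]
finger_gap: 56.4
finger_force: 0.0
```

```bash
python3 - <<'E'
from h import *
d=cam("side"); save(d,"s6.png"); s=manip.read_state(); print(s["clock"],s["eef_pos"],s["wrist_force"],s["qd"].round(3))
E
```

```text
22.95 [ 483.62855481 -223.93348748  282.47179105] [-1.36605675 -1.53532053  0.88369311] [ 0.059  0.056 -0.074  0.006  0.012  0.061]
```

View pics/s6.png

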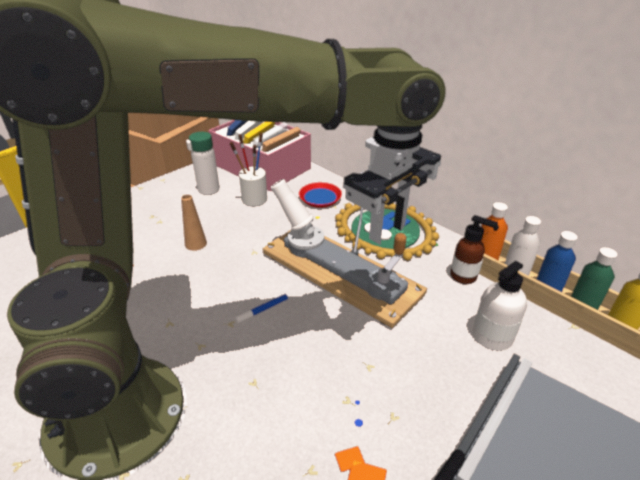

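The side view shows the spool still seated at (290,210) after a full rotor turn. The knob is now on the far side (400,245), and the cone (193,222), jar and pump bottle stand where they were. Handing in.

```bash
python3 -c "
from cell import manip
print(manip.sign_off())"
```

```text
the job is handed in; nothing more can be done
None
```

The spool is meshed and fully home on the spindle, the half turn of the crank left it seated after one full rotor turn, the cone, pump bottle and jar were not disturbed, and the job was handed in at about 23 s.

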